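# Load the press carrier and hold it up level

## Robot

A 7-joint arm with a two-finger parallel gripper is mounted at the origin on a cart in front of the work surface, level with it; the furniture and walls round the work are solid. World frame = base frame: x ahead of the robot, y to its left, z up, the work surface at z = 0. Lengths are in mm, angles in rad, forces in N, time in s.
With the tool pointing down it reaches from about 425 to 975 mm from the base axis. Payload 16.7 kg.
Tool frame: the origin (TCP) lies on the centre line of the jaws, within the pads' length; the fingertips stand 25 mm ahead of it and the grasp point (between the pads) lies 6 mm ahead of it (ctrl.tip_extent is the distance from the TCP to the fingertips, in mm); y points along the fingers, x is the direction in which the jaws open and shut, and the axes are right-handed (so a half turn about y gives the same grasp; the last joint's range is limited). The gripper opens to 85 mm and grips with 20 to 120 N. Pads are 22 mm wide; open, the fingers measure 114 mm over their backs; the gripper's body (76 mm by 85 mm) begins 54 mm behind the grasp point. The pads swing forward as they close: fully open they stand 13 mm farther back than shut.
Start: joints at [0.971, 0.426, 0.074, 1.606, -0.034, 1.111, -0.067], TCP at [294.053, -607.545, 256.302] pointing down, gripper open.
Joint ranges: [-2.85, 2.85], [-0.5, 2.14], [-1.23, 1.37], [0.21, 2.46], [-1.02, 4.16], [0.16, 2.05], [-2.73, 2.73]. Speed limits (rad/s): [1.89, 1.89, 2.39, 2.39, 3.01, 3.01, 3.01].

## Interface

Orientations are given as a 3x3 rotation matrix whose columns are the frame's x, y, z axes.
In Python, from station import ctrl gives the robot as it stands. Calls block until the motion is done:
- ctrl.move_to(position, orientation): joint-space move of the TCP to a pose.
- ctrl.move_l(position, rotation=None, rate=150, max_force=None): straight line of the TCP; rotation=None keeps the orientation; rate is the mean speed in mm/s. With max_force (N) it stops when the force on the tool has changed by that much, and returns True; else False.
- ctrl.move_j(angles): joint-space move.
- ctrl.command_gripper(opening, strength=None): finger opening in mm; strength is the grip in N (None keeps the last); returns when the fingers have stopped.
- ctrl.dwell(seconds).
- ctrl.inverse_kinematics(position, orientation): joint angles nearest the present ones, or None.
- ctrl.sense(): the state.
- ctrl.get_image(name): name is "side" or "top" or "wrist"; returns (picture, depth): 480x640x3 uint8, red, green, blue; 480x640 float32, mm along the optical axis (not along the pixel's ray), 0 where there is no reading.
- ctrl.camera_info(name): a dict with "K" (3x3 intrinsics, pixels), "dist_coeffs" ([k1, k2, p1, p2, k3] as OpenCV has them; the pictures are not rectified), "R" (3x3) and "t" (3): a world point X has camera coordinates R X + t. Camera axes: x right, y down, z forward; pixel columns grow to the right and rows downward; lengths in mm; the calibration is good to about 2 mm. A picture is of the moment at which its call begins: read the wrist's pose just before it. camera_info takes no time and is no camera call; for the wrist camera it gives the pose at the moment of the call.
A pose or a line that the arm cannot do raises ctrl.Unreachable and nothing moves.
- ctrl.finish_job(): hands the job in, once; it reports no verdict.
The state is a dict: "time": time; "q": joint angles; "dq": joint speeds; "tau": joint torques, N m; "eef_pos": TCP position; "ee_rot": TCP orientation; "force": force on the tool from outside, world axes, zero at the start; "torque": the same for the moment, N m; "opening": finger opening in mm.
Only numpy, scipy, OpenCV 4.12 (cv2) and the standard library are available. Lean on these libraries where they do the work, as an engineer would, in place of code of your own. Each camera call takes 0.05 s, during which the arm holds its last target. There are 200 camera calls.

## Task

Make the transfer carrier ready for the press: lay the ball bearing gently and flat into the round nest of the blue carrier plate and let go of it, so that it sits on the nest's floor while the carrier still stands on its pins. Then take the carrier by its black bow handle, lift it straight up off its pins to about 10 cm above its base with the bearing and the valve housing lying in their nests, and finish while still holding it there, level and steady. Keep the carrier level all the way and leave the other things on the bench where they are.

Things in the scene. Friction and masses are not known exactly. Their poses are not given: they have to be found in the camera images.
- bearing: The ball bearing, a flat steel ring with a black seal, 26 mm across and 8 mm high, 45 g; lies flat on the bench, to the right of the dark tool tray and in front of the press, in line with the tape roll and the sleeve (in any order), at least 40 mm of free bench from them. The front of the bed of the press, up to 110 mm high, juts out behind it, so carry it over or round that on the way to the carrier. Origin at the centre of its underside, z up.
- carrier: The transfer carrier, a loose plate 90 mm (its x) by 174 mm (its y) and 11.5 mm thick, grey below and blue on top, 0.36 kg empty; it stands level on the dock. Origin on its underside straight below the middle of the handle; the plate runs from y -102 to +72 mm, x -45 to +45 mm. Round nest at y = -70 mm, housing nest at y = +50 mm. Two 10.5 mm holes slip over the dock's pins with about 1.2 mm play all round. Loaded, it balances roughly under the handle.
- round_nest (a point): Centre of the floor of the carrier's empty round nest: 30 mm wide, 4.5 mm deep; the blue top of the plate lies 4.5 mm above this point, so a seated bearing stands 3.5 mm proud. Axes as the carrier's. The handle's nearest end is 40 mm away from it toward +y; fingers that close along the carrier's x are clear of it.
- handle (a point): Middle of the grip bar of the carrier's black bow handle. The bar is 14 mm thick (carrier's x), 61 mm long (carrier's y) and 16 mm high: its top 8 mm above this point, its underside 8 mm below; this point is 42.5 mm above the top of the plate. Two posts 14 by 11 mm carry it at y +-25 mm. Grasp it from above with the fingers closing along the carrier's x.
- housing: The aluminium valve housing, 30 by 49 mm and 31 mm high, 0.16 kg, that already lies loose in the carrier's rectangular nest (4.5 mm deep). Origin at the centre of its underside, 7 mm above the carrier's underside; its own y lies along the carrier's -x.
- square_nest (a point): Centre of the floor of the rectangular nest (47.5 by 32.5 mm) in which the housing lies. Axes as the carrier's.
- dock: The dark steel base plate, 100 by 222 mm and 10 mm thick, screwed to the bench, with two 8 mm locating pins that stand 9.5 mm above its top. The carrier stands on it with the same axes: the carrier's origin is then straight above this origin (on the dock's underside, straight below the handle), 10 mm up.
- tape_roll: A roll of yellow marking tape, 58 mm wide and 19 mm high, lying flat; leave it. Origin at the centre of its underside.
- sleeve: A loose cream-coloured flanged sleeve, 20 mm wide and 18 mm high, standing; leave it. Origin at the centre of its underside.
- oil_bottle: A small white oil bottle with a red spout, 38 mm wide and 105 mm high, standing in the gap left of the press; leave it. Origin at the centre of its underside.
Not all that is in view belongs to the job. Leave any green or yellow look-alike of the bearing alone.

How it is judged:
By the outcome, as a careful person would: the job done as asked, in the order asked, and still so for the second after the job is handed in, while the arm keeps its last pose, push and grip.
It also fails if it takes over 51 s, if anything falls off the work surface, if the arm or the gripper's body presses on something with over 40 N, if the wrist force passes 120 N, or if a joint passes its speed limit or range.

## Working session

There is one attempt and no reset: what is moved stays moved. The work goes in short steps, each a Python script; the robot and the scene stay as the last script left them, time stands still between calls to the robot, and variables do not carry over. Pictures are saved under pics/ and viewed, about 8 in all and at most 12, crops included, and the job is handed in when it is done.

```bash
mkdir -p pics; cat > h.py <<'E'
import numpy as np, cv2
from station import ctrl
def grab(n,f):
    c=ctrl.camera_info(n); im,d=ctrl.get_image(n)
    cv2.imwrite(f'pics/{f}.png',im[:,:,::-1]); np.savez(f'{f}.npz',d=d,im=im,**{k:np.array(c[k]) for k in('K','dist_coeffs','R','t')})
def pix(f,u,v,z=None,r=1):
    c=np.load(f+'.npz'); x,y=cv2.undistortPoints(np.array([[[u,v]]],float),c['K'],c['dist_coeffs'])[0,0]
    ray=c['R'].T@[x,y,1]; o=-c['R'].T@c['t']
    if z is None:
        p=c['d'][int(v)-r:int(v)+r+1,int(u)-r:int(u)+r+1]; s=np.median(p[p>0])
    else: s=(z-o[2])/ray[2]
    return o+s*ray
def proj(f,X):
    c=np.load(f+'.npz'); return cv2.projectPoints(np.array(X,float).reshape(-1,3),cv2.Rodrigues(c['R'])[0],c['t'],c['K'],c['dist_coeffs'])[0][:,0]
E
python3 - <<'E'
from h import *
for n in('top','side'):
    grab(n,n+'1'); c=ctrl.camera_info(n); print(n,-np.array(c['R']).T@c['t'])
print(ctrl.sense()['time'],ctrl.tip_extent,ctrl.sense()['ee_rot'])
E
```

```text
top [ 372.14035257 -226.34605604 1361.76214689]
side [ 502.21765433 -948.5202441   500.06407509]
0.1 25.0 [[ 4.35674144e-01 -6.08923267e-04  9.00104255e-01]
 [-9.00103658e-01  1.04123418e-03  4.35674559e-01]
 [-1.20251169e-03 -9.99999273e-01 -9.44552498e-05]]
```

View pics/top1.png

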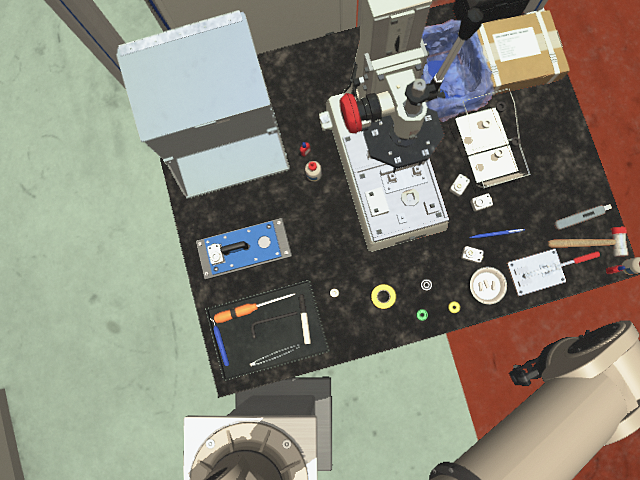

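View pics/side1.png

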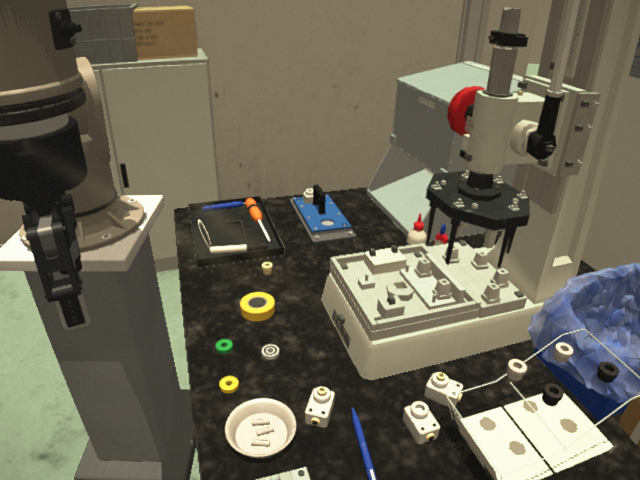

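Top view: the bearing candidates are the grey ring at (426,285), the green ring (422,315) and the yellow ring (454,307). The sleeve is at (334,293), the tape roll at (383,296), the round nest at (265,242) and the handle at (235,246). The grey ring, in line with the tape and sleeve, fits the description. I'll take one close crop and compute the positions.

```bash
python3 - <<'E'
from h import *
a=cv2.imread('pics/top1.png')
A=cv2.resize(a[205:290,185:305],None,fx=6,fy=6,interpolation=cv2.INTER_CUBIC)[:,:]
B=cv2.resize(a[270:330,315:475],None,fx=4.5,fy=4.5,interpolation=cv2.INTER_CUBIC)
C=np.zeros((510+270,720,3),np.uint8);C[:510]=A;C[510:]=B
cv2.imwrite('pics/crop1.png',cv2.resize(C,None,fx=.77,fy=.77,interpolation=cv2.INTER_AREA))
for n,u,v,z in [('bear',426,285,8),('tape',383,296,19),('sleeve',334,293,18),('nest',265,242,17),('handle',235,246,72),('housing',215,255,48)]:
    print(n,pix('top1',u,v).round(1),pix('top1',u,v,z).round(1))
for n,u,v,z in [('bear',270,352,8),('nest',327,223,17),('handle',319,190,72)]:
    print(n,pix('side1',u,v).round(1),pix('side1',u,v,z).round(1))
# press height map region top
for u,v in [(360,240),(445,230),(380,248),(400,200),(313,168)]: print((u,v),pix('top1',u,v).round(0))
E
```

```text
bear [ 458.5 -432.9   -2.3] [ 457.8 -431.4    8. ]
tape [ 433.5 -327.6   -1.2] [ 432.6 -326.1   19. ]
sleeve [ 442.1 -209.1    9.7] [ 441.6 -209.3   18. ]
nest [568.  -42.9  16.7] [568. -43.  17.]
handle [551.6  20.   72.8] [551.7  20.2  72. ]
housing [535.2  74.8  39.3] [534.2  72.8  48. ]
bear [ 459.  -426.2    0.5] [ 459.7 -434.     8. ]
nest [568.5 -33.7  16.5] [568.4 -34.7  17. ]
handle [551.6  23.1  72.3] [551.7  23.9  72. ]
(360, 240) [ 572. -275.   -1.]
(445, 230) [ 592. -483.    7.]
(380, 248) [ 550. -323.    9.]
(400, 200) [ 652. -367.   82.]
(313, 168) [ 733. -165.   83.]
```

View pics/crop1.png

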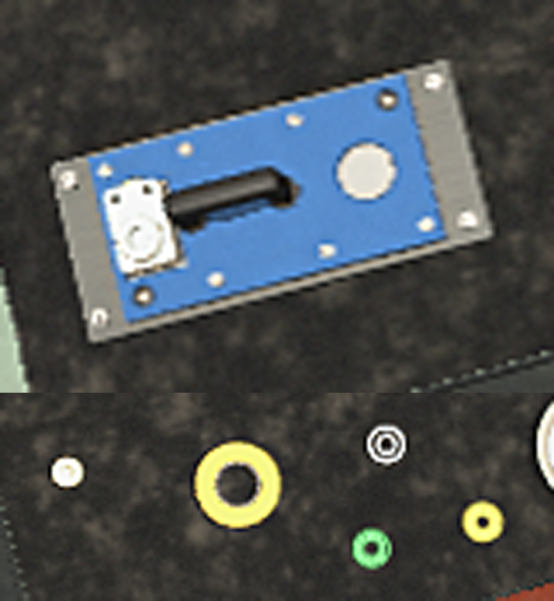

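Top crop: the grey ring with a black seal at crop (386,443) is the bearing; the look-alikes are green (371,548) and yellow (482,521). The nest is at crop (367,171) and the handle bar runs from about (172,205) to (290,183). I'll check reachability, then go above the bearing.

```bash
cat >> h.py <<'E'
def down(yaw,s=1):
    x=s*np.array([np.cos(yaw),np.sin(yaw),0]); y=np.array([0,0,-1.]); return np.stack([x,y,np.cross(x,y)],1)
E
python3 - <<'E'
from h import *
yaw=np.radians(14.5)
for s in(1,-1):
    for p in([458,-432,200],[458,-432,28],[568,-43,200],[568,-43,45],[551,22,76],[551,22,180]):
        q=ctrl.inverse_kinematics(p,down(yaw,s)); print(s,p,None if q is None else np.round(q,2))
E
```

```text
1 [458, -432, 200] [ 0.86  0.42 -0.27  1.75  0.13  0.99  0.8 ]
1 [458, -432, 28] [ 0.82  0.63 -0.22  1.85  0.21  0.68  0.73]
1 [568, -43, 200] [ 0.38  0.36 -0.51  1.88  0.21  0.96  0.03]
1 [568, -43, 45] [ 0.34  0.57 -0.48  1.97  0.4   0.69 -0.14]
1 [551, 22, 76] [ 0.26  0.51 -0.51  2.    0.37  0.73 -0.23]
1 [551, 22, 180] [ 0.3   0.36 -0.55  1.93  0.24  0.91 -0.12]
-1 [458, -432, 200] [ 0.38  0.42  0.35  1.78 -0.17  0.97 -2.08]
-1 [458, -432, 28] [ 0.41  0.65  0.33  1.87 -0.32  0.66 -1.96]
-1 [568, -43, 200] [-0.9   0.62  1.22  1.95 -0.68  1.06 -2.27]
-1 [568, -43, 45] [-0.76  0.83  1.01  2.03 -0.96  0.86 -2.07]
-1 [551, 22, 76] [-0.89  0.73  1.01  2.06 -0.85  0.84 -2.26]
-1 [551, 22, 180] [-1.03  0.63  1.22  2.   -0.7   1.02 -2.36]
```

```bash
python3 - <<'E'
from h import *
ctrl.move_to([458,-432,190],down(np.radians(14.5)))
ctrl.command_gripper(45,30)
grab('wrist','w1'); s=ctrl.sense(); print(s['time'],s['eef_pos'],s['opening'])
c=ctrl.camera_info('wrist'); print(-np.array(c['R']).T@c['t'], proj('w1',[[458,-432,8]]))
E
```

```text
1.6083 [ 457.94551184 -432.0820842   190.02850033] 45.09393165123234
[ 441.13063269 -368.91823539  307.51785776] [[314.75721718 217.48875747]]
```

View pics/w1.png

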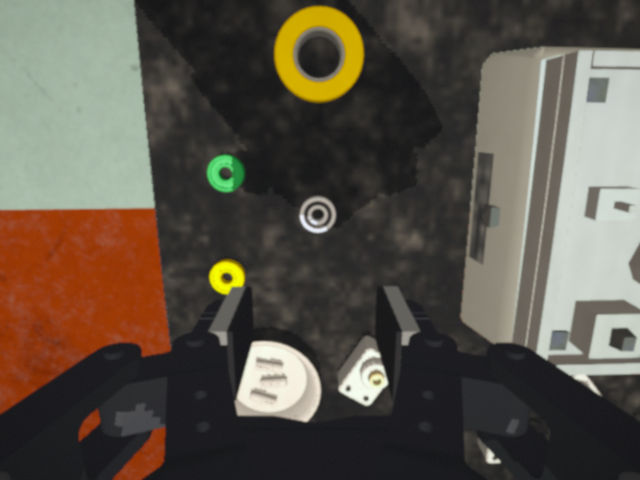

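Wrist view: the grey bearing is at (318,214.5), 3 px from the predicted point. The fingers frame it clear of the press. Next I touch the bench just beside it to get the tip height, then grasp.

```bash
python3 - <<'E'
from h import *
c=np.load('w1.npz'); g=c['im'].astype(int)
m=(g.min(2)>140)&(g.max(2)-g.min(2)<40); ys,xs=np.nonzero(m[190:240,290:345]); u,v=(xs.min()+xs.max())/2+290,(ys.min()+ys.max())/2+190
P=pix('w1',u,v,8); print(u,v,P, xs.ptp() if hasattr(xs,'ptp') else np.ptp(xs),np.ptp(ys))
R=down(np.radians(14.5))
ctrl.command_gripper(26)
# free spot 40 mm toward -y (beyond the bearing, away from tape)
T=P+[0,-32,0]
ctrl.move_l([T[0],T[1],40],rate=200)
hit=ctrl.move_l([T[0],T[1],18],rate=25,max_force=4); s=ctrl.sense(); print(hit,s['eef_pos'],s['force'],s['opening'],s['time'])
E
```

```text
316.5 215.0 [ 458.77402234 -429.87143281    8.        ] 35 34
True [ 458.75166687 -461.83758613   24.93619335] [-1.41746884  1.17224115  8.90552698] 26.032803493289943 3.475
```

```bash
python3 - <<'E'
from h import *
P=np.array([458.77,-429.87])
x,y,_=ctrl.sense()['eef_pos']
ctrl.move_l([x,y,45],rate=150)
ctrl.command_gripper(45,30)
ctrl.move_l([*P,45],rate=120)
ctrl.move_l([*P,30.2],rate=50)
ctrl.command_gripper(15,30); s=ctrl.sense(); print(s['opening'],s['eef_pos'],s['force'],s['time'])
ctrl.move_l([*P,190],rate=200)
N=np.array([568.3,-40])
ctrl.move_l([*N,190],rate=300)
s=ctrl.sense(); grab('wrist','w2'); print(s['opening'],s['eef_pos'],s['time'],proj('w2',[[*N,17]]))
E
```

```text
22.29244366413537 [ 458.7635003  -430.04893229   30.51122729] [-2.43071297 -0.66549562  5.27808012] 5.2917
22.13125709377514 [567.93163034 -41.4160249  189.81662331] 7.7417 [[315.83605017 218.75374945]]
```

View pics/w2.png

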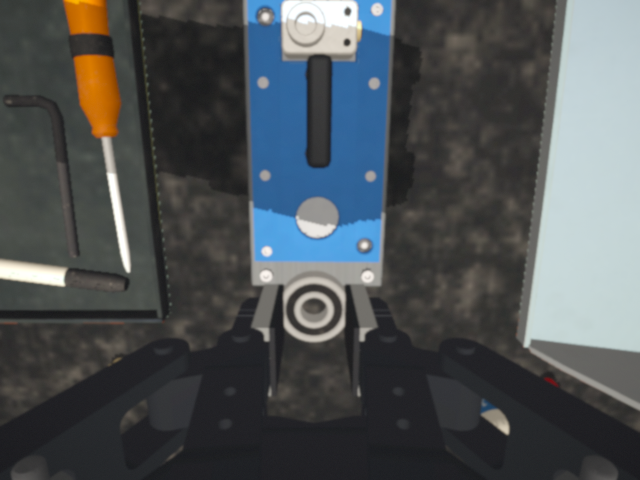

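Wrist view: the nest is at (317,218), the handle bar runs (319,55)–(319,165), the housing is at (318,28) and the held bearing is at (314,308). The opening reads 22 mm where 26 mm was expected, so I'll check how the bearing sits in the jaws before placing it.

```bash
python3 - <<'E'
from h import *
R=down(np.radians(14.5)); T=np.array([567.93,-41.42,189.82])
for z in(159.3,167.3):
    C=np.array([T[0],T[1],z]); print(z,'exp centre',proj('w2',[C]).round(1), 'rim jaw±13',proj('w2',[C+13*R[:,0],C-13*R[:,0],C+13*R[:,2],C-13*R[:,2]]).round(1).tolist())
c=np.load('w2.npz')
for u,v in[(290,308),(339,308),(314,283),(314,336),(300,290),(330,330),(270,300),(360,300)]: print((u,v),pix('w2',u,v).round(1), ((pix('w2',u,v)-T)@R).round(1))
a=cv2.imread('pics/w2.png')
A=cv2.resize(a[260:360,245:385],None,fx=5,fy=5,interpolation=cv2.INTER_CUBIC)
cv2.imwrite('pics/crop2.png',A)
# nest, plate and handle
for n,u,v,z in [('nest',317,218,17),('bar near',319,165,64),('bar far',319,55,72),('blueBL',254,262,21.5),('blueBR',382,261,21.5),('L',248,90,21.5),('R',391,90,21.5)]:
    print(n,pix('w2',u,v).round(1),pix('w2',u,v,z).round(1))
E
```

```text
159.3 exp centre [[315.4 301.9]] rim jaw±13 [[349.2, 301.8], [281.5, 302.0], [315.3, 269.9], [315.4, 332.5]]
167.3 exp centre [[315.4 310.8]] rim jaw±13 [[350.9, 310.7], [279.9, 310.9], [315.3, 277.4], [315.5, 342.7]]
(290, 308) [558.7 -43.1 166.2] [-9.4 23.6  0.6]
(339, 308) [576.2 -38.6 166.4] [ 8.7 23.5  0.7]
(314, 283) [564.8 -31.3 166.5] [-0.5 23.3 10.6]
(314, 336) [570.  -51.7 166.8] [ -0.5  23.  -10.5]
(300, 290) [560.6 -35.4 165.9] [-5.6 23.9  7.6]
(330, 330) [575.3 -48.1 166.2] [ 5.4 23.6 -8.3]
(270, 300) [550.9 -34.1 183.4] [-14.6   6.4  11.3]
(360, 300) [579.  -26.9 183.4] [14.3  6.4 11.3]
nest [569.  -39.3  16.6] [569.  -39.3  17. ]
bar near [559.2   1.9  71. ] [559.4   1.3  64. ]
bar far [544.7  58.   70.4] [544.7  57.7  72. ]
blueBL [531.9 -85.4   9.5] [532.7 -81.1  21.5]
blueBR [625.4 -61.1   8.2] [622.1 -57.4  21.5]
L [501.8  33.8   9.8] [503.8  33.3  21.5]
R [596.1  58.    8.4] [594.2  56.4  21.5]
```

View pics/crop2.png

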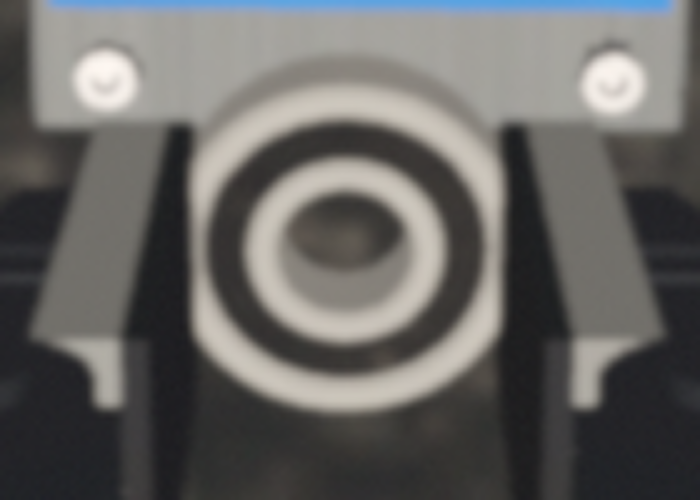

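The bearing is held level: its top is at 166.2–166.8 mm on all sides, and it is centred. The low opening reading comes from the soft pads. The estimates agree on carrier yaw ≈ 14.1° and nest (569,-39.3). I'll descend close and look once before lowering it in.

```bash
python3 - <<'E'
from h import *
R=down(np.radians(14.1)); N=np.array([569.0,-39.3])
ctrl.move_l([*N,100],R,rate=200); ctrl.move_l([*N,60],R,rate=80); ctrl.dwell(.3)
s=ctrl.sense(); grab('wrist','w3'); T=s['eef_pos']; print(T,s['opening'],s['force'],s['time'])
C=np.array([T[0],T[1],17]); print(proj('w3',[[*N,17],[*N,21.5]]))
a=cv2.imread('pics/w3.png'); cv2.imwrite('pics/crop3.png',cv2.resize(a[190:380,190:440],None,fx=3,fy=3,interpolation=cv2.INTER_CUBIC))
E
```

```text
[569.16749633 -39.31505425  60.320537  ] 22.088600712886716 [-0.4013254   0.56186151 -0.72291675] 9.3417
[[314.6409296  289.00488201]
 [314.66862782 293.22894587]]
```

View pics/crop3.png

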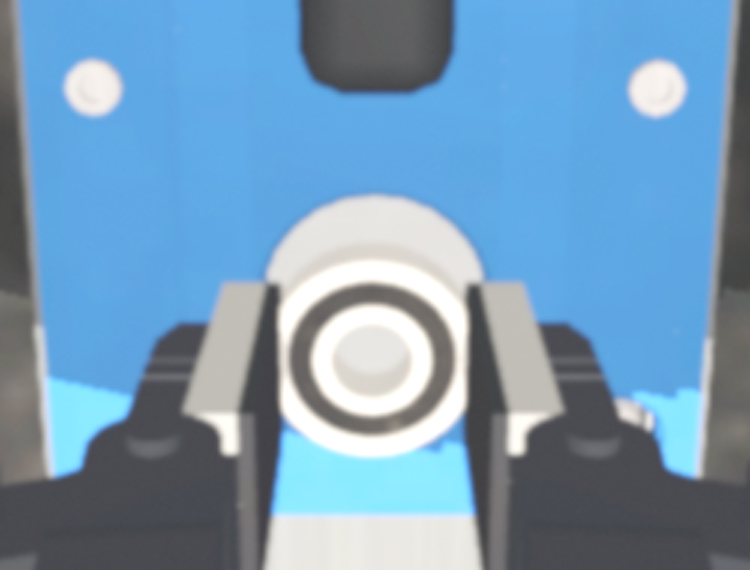

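```bash
python3 - <<'E'
from h import *
t=np.linspace(0,2*np.pi,180)
def circ(x,y,r,z): return proj('w3',np.stack([x+r*np.cos(t),y+r*np.sin(t),0*t+z],1))
def ext(p): return p.min(0).round(1),p.max(0).round(1)
print('nest rim',ext(circ(569,-39.3,15,21.5)),'seen u 279..351.7 top 255')
print('bearing',[ext(circ(569.17,-39.32,13,z)) for z in(36.5,37.3,38)],'seen top',190+257/3,'bot',190+458/3)
print(proj('w3',[[569,-39.3,21.5],[570,-39.3,21.5],[569,-38.3,21.5]]))
E
```

```text
nest rim (array([277.5, 257.8]), array([351.8, 327. ])) seen u 279..351.7 top 255
bearing [(array([280., 276.]), array([350.4, 340.8])), (array([279.8, 276.8]), array([350.6, 341.9])), (array([279.6, 277.5]), array([350.8, 342.8]))] seen top 275.6666666666667 bot 342.66666666666663
[[314.66862782 293.22894587]
 [317.0715057  293.78651807]
 [315.27143282 290.98948934]]
```

The bearing is where expected. The nest is about 1.3 mm farther toward +y, so I'll correct to (569.0,-38.0) and lower with a force stop.

```bash
python3 - <<'E'
from h import *
N=np.array([569.0,-38.0])
ctrl.move_l([*N,55],rate=40); ctrl.dwell(.2)
hit=ctrl.move_l([*N,46.0],rate=15,max_force=3); s=ctrl.sense(); print(hit,s['eef_pos'],s['force'],s['opening'],s['time'])
E
```

```text
True [568.9755072  -37.98245571  47.42471586] [-1.36733753 -0.30634329  7.13659881] 22.256849346252736 10.375
```

Contact came at 47.4 mm against 47.5 expected for the nest floor (52 for the rim), so the bearing is seated. Release and look.

```bash
python3 - <<'E'
from h import *
N=np.array([569.0,-38.0])
ctrl.command_gripper(40); ctrl.move_l([*N,60],rate=40); ctrl.move_l([*N,150],rate=200)
H=np.array([552,29]); 
ctrl.move_l([554,15,180],rate=200); ctrl.dwell(.2)
s=ctrl.sense(); grab('wrist','w4'); print(s['eef_pos'],s['time'],proj('w4',[[*N,25],[*H,72],[569-15*.2436,-38+15*.97,21.5]]).round(1))
E
```

```text
[553.77223068  14.19993931 179.25725685] 12.4333 [[318.1 301.5]
 [318.5 220.5]
 [318.1 279.8]]
```

View pics/w4.png

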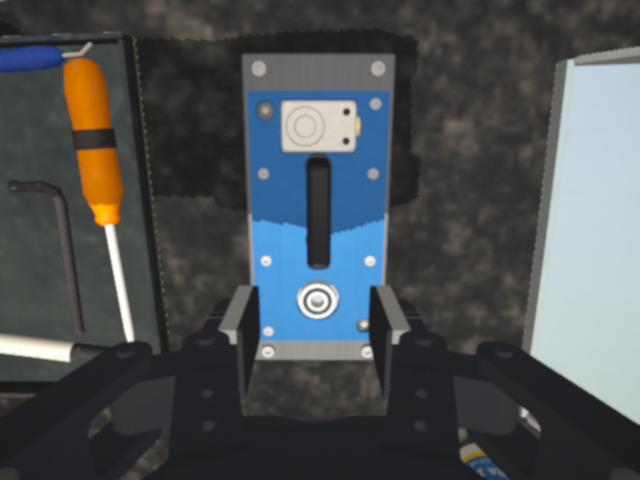

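The bearing lies centred in the nest at (318,300), and the handle runs (318,155)–(318,268). Depth check of flatness and handle position.

```bash
python3 - <<'E'
from h import *
c=np.load('w4.npz'); yaw=np.radians(14.1); ax=np.array([-np.sin(yaw),np.cos(yaw)]); ex=np.array([np.cos(yaw),np.sin(yaw)]); H=np.array([552,29.])
d=c['d']; 
for u,v in[(303,301),(332,301),(318,287),(318,315),(270,300),(355,240),(270,210)]: print((u,v),pix('w4',u,v).round(1))
pts=[]
for v in range(140,285,2):
    for u in range(300,340,2):
        p=pix('w4',u,v,r=0) if d[v,u]>0 else None
        if p is not None and 66<p[2]<78: pts.append(p)
pts=np.array(pts); q=pts[:,:2]-H; l=q@ax; w=q@ex
m=(w>-12)&(w<12); m&=(l<32)
print(m.sum(),'l',np.percentile(l[m],[0,2,50,98,100]).round(1),'w',np.percentile(w[m],[0,2,50,98,100]).round(1),'z',np.median(pts[m,2]),'slope',np.degrees(np.polyfit(l[m],w[m],1)[0]).round(2))
print(ctrl.inverse_kinematics([552,29,170],down(yaw)) is not None)
E
```

```text
(303, 301) [558.6 -40.4  24.5]
(332, 301) [578.5 -35.4  24.6]
(318, 287) [566.3 -27.6  24.4]
(318, 315) [571.4 -48.1  25.1]
(270, 300) [535.8 -46.8  21.3]
(355, 240) [582.8  10.9  21.5]
(270, 210) [521.7  17.1  20.9]
662 l [-28.8 -26.6   2.6  29.7  30.7] w [-7.2 -7.1 -0.3  6.5  6.6] z 71.28389464983204 slope 0.4
True
```

The bearing is flat (top 24.4–25.1 mm; 25 expected) and the plate is level. Handle at (551.6,29.8). Grasp and lift.

```bash
python3 - <<'E'
from h import *
R=down(np.radians(13.9)); H=np.array([551.6,29.8])
ctrl.move_l([*H,130],R,rate=150); ctrl.move_l([*H,69],R,rate=80); ctrl.dwell(.3)
s=ctrl.sense(); print(s['eef_pos'],s['force'])
ctrl.command_gripper(5,90); ctrl.dwell(.2); s=ctrl.sense(); p=s['eef_pos']; print(p,s['force'],s['opening'],s['time'])
ctrl.move_l([*H,84],rate=15); ctrl.dwell(.2); s=ctrl.sense(); print(s['eef_pos'],s['force'],s['torque'],s['opening'])
ctrl.move_l([*H,169],rate=40); ctrl.dwell(.6); s=ctrl.sense(); print(s['eef_pos'],s['force'],s['torque'],s['opening'],s['time'])
grab('side','s5'); grab('top','t5'); grab('wrist','w5')
a=cv2.imread('pics/s5.png'); b=cv2.imread('pics/w5.png')
A=cv2.resize(a[110:270,250:400],None,fx=3,fy=3)
cv2.imwrite('pics/fin.png',np.hstack([cv2.resize(A,(390,416)),cv2.resize(b,(400,300)) if 0 else cv2.resize(b[:,:],(400,416))]))
E
```

```text
[551.76882332  29.74750996  69.32642387] [-0.18617497 -0.45721772  0.37070721]
[551.90222635  29.84490405  69.30841718] [-0.56060971 -0.26890292  5.47049967] 12.475086921204124 14.75
[551.55049381  29.80550786  83.90002985] [ 0.17118243  0.71493366 -5.19041524] [ 0.02988881  0.03228882 -0.04836525] 12.787247035765583
[551.59254979  29.78861132 168.97231691] [-0.1755043   0.79351962 -5.7359871 ] [ 0.01740168 -0.03872211  0.05822262] 12.249002001680779 18.975
```

View pics/fin.png

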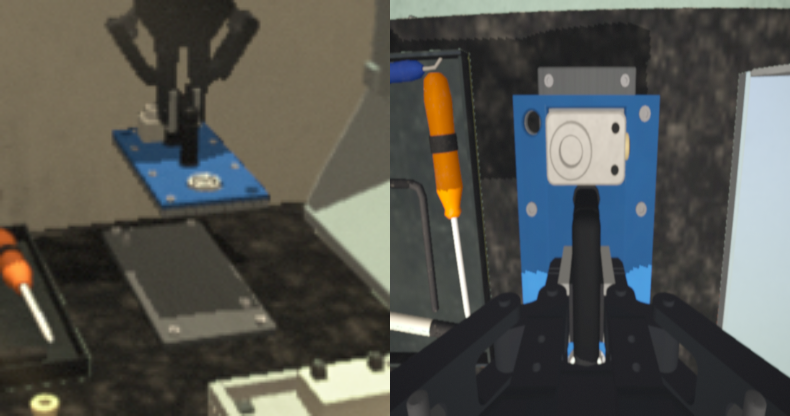

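The carrier is up with the bearing and housing in their nests; the measured load of 5.7 N fits all three (about 5.5 N). Check that it is level and steady with a plane fit, then hand in.

```bash
python3 - <<'E'
from h import *
grab('wrist','w6'); 
for f in('w5','w6'):
    d=np.load(f+'.npz')['d']; P=[]
    for v in range(100,335,4):
        for u in range(205,440,4):
            if d[v,u]>0:
                p=pix(f,u,v,r=0)
                if 116<p[2]<127: P.append(p)
    P=np.array(P); A=np.c_[P[:,:2]-[551.6,29.8],np.ones(len(P))]; k=np.ones(len(P),bool)
    for _ in range(3):
        c=np.linalg.lstsq(A[k],P[k,2],rcond=None)[0]; k=abs(P[:,2]-A@c)<1.5
    print(f,k.sum(),'tilt deg',np.degrees(c[:2]).round(2),'z',c[2].round(1))
s=ctrl.sense(); print(s['time'],s['eef_pos'],s['opening'],abs(np.array(s['dq'])).max(),s['ee_rot'][:,1] if hasattr(s['ee_rot'],'shape') else '')
if np.abs(np.degrees(c[:2])).max()<3: ctrl.finish_job(); print('done')
E
```

```text
w5 1746 tilt deg [0.04 0.1 ] z 121.0
w6 1743 tilt deg [0.1  0.07] z 121.0
19.175 [551.59892452  29.78276173 168.99794848] 12.313362219911973 0.0031365390027253233 [-2.13142467e-06  5.54310042e-06 -1.00000000e+00]
the job is handed in; nothing more can be done
done
```

I laid the grey ball bearing into the round nest and let go. I then took the carrier by its handle and lifted it 100 mm straight up. The job was handed in at about 19 s, still holding it there.

- **Bearing:** contact came at the height expected for the nest floor (47.4 mm against 47.5). After release its top measured 24.4–25.1 mm against 25 expected, so it lay flat.
- **Carrier:** held level to about 0.1°, with its top at 121.0 mm (121.5 expected). It was the same in two consecutive pictures.
- **Load:** the wrist read 5.7 N, which fits the carrier, housing and bearing together (about 5.5 N). The side picture after the lift shows the bearing and housing in their nests.

**Readings that disagreed:** while gripping, the finger opening read smaller than the part, 22 mm on the 26 mm bearing and 12.3 mm on the 14 mm bar. I put this down to soft pads, since the pictures showed the bearing centred and level. The first nest estimate was about 1.3 mm off, and I corrected it from a close view before lowering.

I did not measure the other bench items again afterwards, but the arm kept clear of them.

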